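# Slide the tin between the planters onto its mat

## Robot

A 7-joint arm with a two-finger parallel gripper is mounted at the origin on the work surface. World frame = base frame: x ahead of the robot, y to its left, z up, the work surface at z = 0. Lengths are in m, angles in rad, forces in N, time in s.
With the tool pointing down it reaches from about 0.375 to 0.925 m from the base axis. Payload 3.1 kg.
Tool frame: the origin (TCP) lies between the finger pads; the fingertips stand 25 mm ahead of it and the grasp point (between the pads) lies 6 mm ahead of it; z points along the fingers, y is the line along which they close (so a half turn about z gives the same grasp; the last joint's range is limited). The gripper opens to 85 mm and grips with 20 to 120 N. Pads are 22 mm wide; open, the fingers measure 114 mm over their backs; the gripper's body (76 mm by 85 mm) begins 54 mm behind the grasp point. The pads swing forward as they close: fully open they stand 13 mm farther back than shut.
Start: joints at [-1.407, 0.383, 0.044, 1.598, -0.018, 1.161, -0.05], TCP at [0.168, 0.628, 0.256] pointing down, gripper open.
Joint ranges: [-2.61, 2.61], [-0.41, 2.15], [-1.48, 1.57], [0, 2.5], [-1.57, 4.71], [0.05, 1.97], [-2.85, 2.85]. Speed limits (rad/s): [2.79, 2.79, 3.14, 3.14, 3.14, 3.14, 3.14].

## Interface

Orientations are given as a rotation vector (axis times angle).
In Python, from plant import env, snapshot, camera_model, find_in, mark_of gives the robot as it stands.
- The arm moves only by the shell command python3 -m crank 'ROWS' [FORCE]. ROWS is JSON, one flat list of numbers, 5 for each row, row after row: the shift along the tool's x, y, z in cm, then the turn about the tool's z in degrees, then the opening, from -1 (shut) to 1 (fully open), so that 0 is half open. A call has exactly 10 rows; each row shifts and turns the commanded pose from where the row before left it, along the tool's axes as they then stand; what a row does not reach is not made up. A row lasts 1/8 s, in which the tool goes at most 62.5 mm and 10.7 degrees, less where a joint would pass 70% of its speed; a pose out of reach is approached as far as the arm can. A call with a gripper value outside its range is refused whole. The fingers move at their own pace and stop on an object; FORCE is the grip in N (left out, the last holds). Time passes only in rows, so rows that do not move let the fingers close, or fill a call up. It gives the time, the measured TCP pose, the force, the opening and the grip force at its end, in the units of the state.
- env.get_state(): the state, without advancing time (a new reading comes with each control period).
- snapshot(name): name is "side" or "top" or "wrist"; returns the picture (384x512x3 uint8, red, green, blue); there is no depth.
- camera_model(name): a dict with "fx", "fy", "cx", "cy" (pixels), "extrinsics" (4x4, takes a point from world to camera coordinates). Camera axes: x right, y up, looking along -z (the intrinsics and any distortion apply to the point x, -y, -z); pixel columns grow to the right and rows downward; lengths in m; the calibration is good to about 2 mm. A picture is of the moment at which its call begins: read the wrist's pose just before it. camera_model takes no time and is no camera call; for the wrist camera it gives the pose at the moment of the call.
- env.job_done(): hands the job in; it is judged then, once.
Trained networks look in the newest picture that a camera, given by its name, has taken for a name from the list of things; names that differ only in an ending like _2 or _b are one class to them, and where a whole thing is asked for, a point or a joint stands for the part that bears it (a point fixed in the world has none). Each returns a list of dicts, best first, with "score" (0 to 1); they miss things now and then, are a little off and sometimes report something else, mostly with a low value. They report only what shows in the picture. A call takes as long as a camera call. They do not tell look-alikes from the thing itself.
- find_in(thing, camera): "rect" ([centre column, centre row, width, height] in pixels, round what is visible of it).
- mark_of(thing, camera): "xy" ([column, row] in pixels: a listed point, or the origin of a listed thing).
The state is a dict: "t": time; "joints": joint angles; "joint_vel": joint speeds; "joint_efforts": joint torques, N m; "tcp_pos": TCP position; "orientation": TCP orientation; "force": force on the tool from outside, world axes, zero at the start; "wrist_torque": the same for the moment, N m; "finger_gap": finger opening in m; "grip_force": force on a finger pad.
Only numpy, scipy, OpenCV 4.12 (cv2) and the standard library are available. Lean on these libraries where they do the work, as an engineer would, in place of code of your own. Each camera call takes 0.05 s, during which the arm holds its last target. There are 200 camera calls.

## Task

With the fingertips, push the flat metal tin over the desk, lengthwise through the narrow gap between the round and the square planter bowl, until it lies wholly on the cork mat behind them. Slide it flat on the desk all the way, without lifting or tipping it, and leave the cup, the jar and the stapler where they stand.

Things in the scene. Friction and masses are not known exactly. Their poses are not given: they have to be found in the camera images.
- tin: flat shut metal tin (plain aluminium, dark seam), 92 mm long (its x) by 60 mm wide (its y) by 24 mm high, vertical corners square, about 0.16 kg, loose on the desk. Origin: centre of its underside; z up. It starts on the robot's side of the gap, its +x end roughly towards the gap, out of line and turned by up to about 25 degrees. Hidden mass and friction vary.
- mat: thin square-cornered cork mat, 124 mm (its x) by 88 mm (its y), flush with the desk (nothing to catch on), fixed. Origin: its centre at desk height. Its +x axis is the direction in which the tin passes the gap; the gap's middle lies 106 mm from the mat's centre along the mat's -x, and the bowls stand either side of that point.
- round_bowl: low round concrete planter bowl with moss, 80 mm across, 48 mm high, does not budge. Origin: centre of its underside, 75 mm to one side (mat's +y or -y) of the gap's middle. The gap between the bowls is 70 mm wide, 5 mm more than the tin on each side.
- square_bowl: low square concrete planter bowl with moss tufts, 80 by 80 mm, 47 mm high, sides parallel to the mat's, does not budge. Origin: centre of its underside, 75 mm from the gap's middle on the other side.
- cup: white ceramic cup, 72 mm across, 75 mm high, loose bystander. Origin: centre of its underside.
- jar: small glass jar with wooden lid, 52 mm across, 70 mm high, loose bystander. Origin: centre of its underside.
- stapler: black and grey stapler, 125 mm long (its x) by 34 mm by about 47 mm high, loose bystander. Origin: centre of its underside.
- tin_front_left (a point): front left bottom corner of the tin, seen along the tin's +x (46 mm along its +x, 30 mm along its +y)
- tin_front_right (a point): front right bottom corner of the tin, seen along the tin's +x (46 mm along its +x, 30 mm along its -y)
- tin_rear_left (a point): rear left bottom corner of the tin, seen along the tin's +x (46 mm along its -x, 30 mm along its +y)
- tin_rear_right (a point): rear right bottom corner of the tin, seen along the tin's +x (46 mm along its -x, 30 mm along its -y)
Mind the look-alikes: they are no part of the job. What is shaped like the tin but red is not meant.

How it is judged:
On the way:
1. the tin's middle passes between the two bowls (x of tin in the frame of mat between -0.131 and -0.081 m and y of tin in the frame of mat between -0.02 and 0.02 m and height (world z) of tin below 0.006 m), for 0.02 s.
At the end, for the whole second after the job is handed in: All four bottom corners of the tin lie on the 124 by 88 mm mat (2 mm allowance), the tin flat on the desk (under 4 mm up, under 0.06 rad of tilt) and at rest (x of tin_front_left in the frame of mat between -0.064 and 0.064 m and y of tin_front_left in the frame of mat between -0.046 and 0.046 m and x of tin_front_right in the frame of mat between -0.064 and 0.064 m and y of tin_front_right in the frame of mat between -0.046 and 0.046 m and x of tin_rear_left in the frame of mat between -0.064 and 0.064 m and y of tin_rear_left in the frame of mat between -0.046 and 0.046 m and x of tin_rear_right in the frame of mat between -0.064 and 0.064 m and y of tin_rear_right in the frame of mat between -0.046 and 0.046 m and height (world z) of tin below 0.004 m and angle between tin's own z axis and vertical below 0.06 rad and linear speed of tin below 0.01 m/s); the robot touches nothing.
It fails at once if the tin is lifted or tipped (its underside more than 8 mm up, or tilted over 0.2 rad) (height (world z) of tin above 0.008 m or angle between tin's own z axis and vertical above 0.2 rad).
It fails at once if the cup is moved by more than 15 mm or tilted over 0.3 rad (distance of cup from where it was at the start of the episode above 0.015 m or angle between cup's own z axis and vertical above 0.3 rad).
It fails at once if the jar is moved by more than 15 mm or tilted over 0.3 rad (distance of jar from where it was at the start of the episode above 0.015 m or angle between jar's own z axis and vertical above 0.3 rad).
It fails at once if the stapler is moved by more than 15 mm or tilted over 0.3 rad (distance of stapler from where it was at the start of the episode above 0.015 m or angle between stapler's own z axis and vertical above 0.3 rad).
It also fails if it takes over 58 s, if anything falls off the work surface, if the arm or the gripper's body presses on something with over 40 N, if the wrist force passes 120 N, or if a joint passes its speed limit or range.

## Working session

There is one attempt and no reset: what is moved stays moved. The work goes in short steps, Python scripts to look and compute and a shell command to move; the robot and the scene stay as the last step left them, time stands still between calls to the robot, and variables do not carry over. Pictures are saved under pics/ and viewed, at most 10 in all, crops included, and the job is handed in when it is done.

```bash
ls; mkdir -p pics; python3 - <<'E'
from plant import env,snapshot,camera_model,find_in,mark_of
import cv2,numpy as np
s=env.get_state();print(s['t'],s['tcp_pos'],s['orientation'],s['finger_gap'])
for c in['top','side']:
    im=snapshot(c);cv2.imwrite(f'pics/{c}0.png',im[:,:,::-1])
    m=camera_model(c);print(c,{k:(np.round(v,3).tolist()) for k,v in m.items()})
    for t in['tin','mat','round_bowl','square_bowl','cup','jar','stapler','tin_front_left','tin_front_right','tin_rear_left','tin_rear_right']:
        print(t,[(np.round(d['xy']).tolist(),round(d['score'],2)) for d in mark_of(t,c)[:3]])
E
```

```text
pics
0.0 [0.16797451 0.62700307 0.25486417] [-0.40983329 -3.11450329  0.0041412 ] 0.08560882914441029
top {'fx': 419.54, 'fy': 419.54, 'cx': 255.057, 'cy': 186.731, 'extrinsics': [[0.026, -1.0, -0.013, 0.011], [0.985, 0.023, 0.168, -0.582], [-0.168, -0.017, 0.986, -1.08], [0.0, 0.0, 0.0, 1.0]]}
tin [([319.0, 254.0], 0.86), ([236.0, 235.0], 0.76), ([177.0, 258.0], 0.65)]
mat []
round_bowl [([244.0, 184.0], 0.57)]
square_bowl [([299.0, 195.0], 0.6), ([216.0, 241.0], 0.17)]
cup [([171.0, 193.0], 0.95), ([232.0, 213.0], 0.53)]
jar [([217.0, 140.0], 0.62)]
stapler [([366.0, 218.0], 0.97)]
tin_front_left [([235.0, 212.0], 0.85), ([163.0, 271.0], 0.71), ([295.0, 255.0], 0.71)]
tin_front_right [([156.0, 254.0], 0.87), ([306.0, 235.0], 0.78), ([251.0, 226.0], 0.64)]
tin_rear_left [([323.0, 272.0], 0.93), ([218.0, 241.0], 0.86), ([195.0, 266.0], 0.74)]
tin_rear_right [([191.0, 242.0], 0.9), ([234.0, 252.0], 0.76), ([332.0, 255.0], 0.59)]
side {'fx': 385.026, 'fy': 385.026, 'cx': 257.702, 'cy': 187.793, 'extrinsics': [[0.983, -0.183, 0.015, -0.548], [0.132, 0.763, 0.633, -0.096], [-0.127, -0.62, 0.774, -0.859], [0.0, 0.0, 0.0, 1.0]]}
tin [([214.0, 178.0], 0.91), ([182.0, 141.0], 0.78), ([202.0, 257.0], 0.56)]
mat [([312.0, 202.0], 0.65)]
round_bowl [([268.0, 180.0], 0.78), ([191.0, 180.0], 0.42)]
square_bowl [([269.0, 228.0], 0.85)]
cup [([243.0, 126.0], 0.76)]
jar [([310.0, 153.0], 0.86), ([192.0, 183.0], 0.74)]
stapler [([259.0, 314.0], 0.69)]
tin_front_left [([164.0, 129.0], 0.98), ([236.0, 174.0], 0.89), ([198.0, 234.0], 0.57)]
tin_front_right [([183.0, 125.0], 0.91), ([220.0, 244.0], 0.88), ([226.0, 192.0], 0.77)]
tin_rear_left [([176.0, 152.0], 0.84), ([202.0, 168.0], 0.62)]
tin_rear_right [([205.0, 282.0], 0.87), ([195.0, 146.0], 0.7), ([235.0, 172.0], 0.62)]
```

```bash
python3 - <<'E'
import cv2
for c in['top','side']:
    im=cv2.imread(f'pics/{c}0.png');
    cv2.imwrite(f'pics/{c}0b.png',cv2.resize(im[90:330,120:420] if c=='top' else im[90:360,120:420],None,fx=2.2,fy=2.2,interpolation=2))
E
```

```text
(no output)
```

View pics/top0b.png

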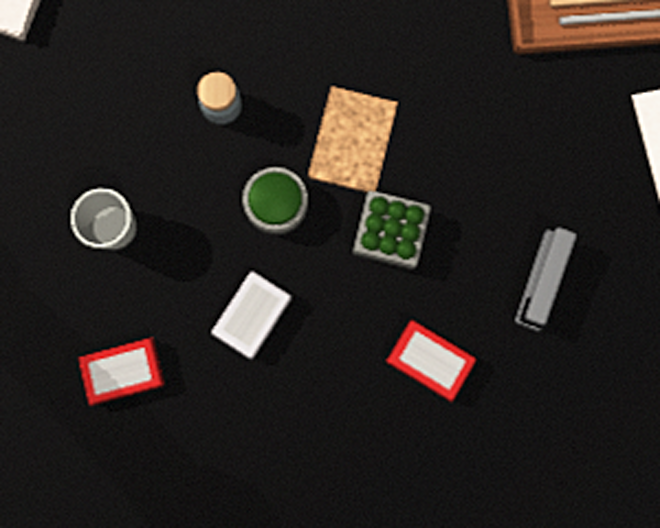

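View pics/side0b.png

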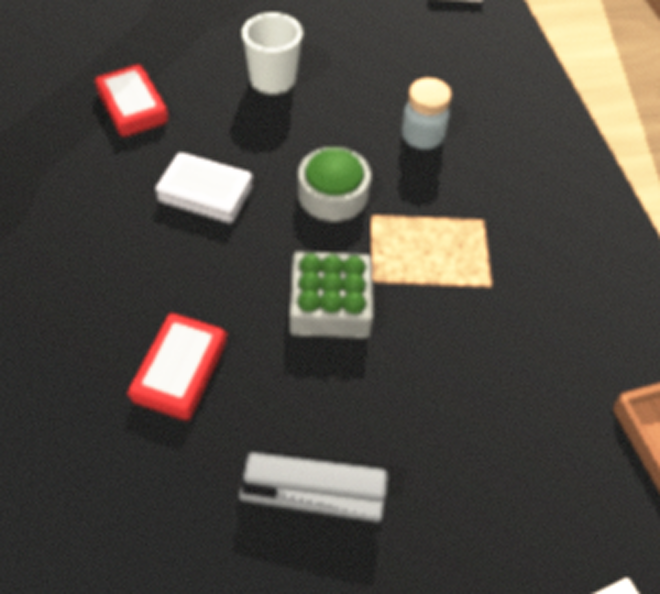

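The tin is the plain white/grey box at top pixel (234,233), side pixel (213,175). The look-alikes are the red-rimmed tins at top (175,259) and (315,254), side (180,135) and (201,256). I choose the plain one and measure by silhouette fit.

```bash
cat > h.py <<'E'
from plant import env,snapshot,camera_model,find_in,mark_of
import cv2,numpy as np
from scipy.optimize import minimize
S=4
def proj(P,m):
    P=np.atleast_2d(P);E=np.array(m['extrinsics']);c=P@E[:3,:3].T+E[:3,3]
    return np.c_[m['fx']*c[:,0]/-c[:,2]+m['cx'],m['fy']*-c[:,1]/-c[:,2]+m['cy']]
def ray(uv,m,z):
    E=np.array(m['extrinsics']);R=E[:3,:3];o=-R.T@E[:3,3]
    d=R.T@np.array([(uv[0]-m['cx'])/m['fx'],-(uv[1]-m['cy'])/m['fy'],-1]);return o+d*(z-o[2])/d[2]
def pts(p,L,W,H):
    x,y,a=p;c,s=np.cos(a),np.sin(a)
    return np.array([[x+c*i*L/2-s*j*W/2,y+s*i*L/2+c*j*W/2,z] for i in(-1,1) for j in(-1,1) for z in(0,H)])
def sil(p,L,W,H,m,shape):
    h=cv2.convexHull(proj(pts(p,L,W,H),m).astype(np.float32))
    k=np.zeros((shape[0]*S,shape[1]*S),np.uint8)
    cv2.fillPoly(k,[np.round(((h+.5)*S-.5)*16).astype(np.int32)],255,shift=4);return cv2.resize(k,shape[::-1],interpolation=cv2.INTER_AREA)/255.
def comp(mask,uv):
    n,l,st,ce=cv2.connectedComponentsWithStats(mask.astype(np.uint8))
    i=min((i for i in range(1,n) if st[i,4]>80),key=lambda i:np.hypot(*(ce[i]-uv)));return l==i
def fit(mask,p0,L,W,H,m):
    f=lambda q:((sil((q[0]/100,q[1]/100,q[2]),L,W,H,m,mask.shape)-mask)**2).sum()
    q0=[p0[0]*100,p0[1]*100,p0[2]];s=np.array([q0]+[np.array(q0)+d for d in np.diag([.6,.6,.12])])
    r=minimize(f,q0,method='Nelder-Mead',options=dict(initial_simplex=s,xatol=1e-3,fatol=.05))
    return np.array([r.x[0]/100,r.x[1]/100,r.x[2]]),r.fun,mask.sum()
def tinmask(im,uv):
    hsv=cv2.cvtColor(im,cv2.COLOR_RGB2HSV);return comp((hsv[...,2]>75)&(hsv[...,1]<70),uv)
def matmask(im,uv):
    hsv=cv2.cvtColor(im,cv2.COLOR_RGB2HSV);return comp((hsv[...,2]>90)&(hsv[...,1]>70)&(abs(hsv[...,0].astype(int)-16)<8),uv)
def rel(p,M):
    d=p[:2]-M[:2];c,s=np.cos(M[2]),np.sin(M[2]);return np.array([c*d[0]+s*d[1],-s*d[0]+c*d[1],p[2]-M[2]])
E
python3 - <<'E'
from h import *
for c,ut,um,ur,us in[('top',(234,233),(280,153),(244,182),(299,195)),('side',(213,175),(316,203),(272,176),(271,222))]:
    im=snapshot(c);m=camera_model(c)
    t0=ray(ut,m,.012);m0=ray(um,m,0)
    mm=matmask(im,um);tm=tinmask(im,ut)
    best=min((fit(mm,[*m0[:2],a],.124,.088,0,m) for a in(-.5,0,.5)),key=lambda r:r[1])
    bt=min((fit(tm,[*t0[:2],a],.092,.060,.024,m) for a in(-.7,-.2,.3)),key=lambda r:r[1])
    print(c,'mat',best,'tin',bt,'rel',rel(bt[0],best[0]))
    for s in(1,-1):
        M=best[0];d=np.array([-.106,.075*s]);R=np.array([[np.cos(M[2]),-np.sin(M[2])],[np.sin(M[2]),np.cos(M[2])]])
        w=M[:2]+R@d;print('bowl side',s,w,'proj z=.048',proj([*w,.048],m).round(1))
    for b in('cup','jar','stapler'): print(b,ray(mark_of(b,c)[0]['xy'],m,0).round(3))
E
```

```text
top mat (array([ 0.69005949, -0.04200532, -0.23294053]), np.float64(28.922537485582467), np.int64(1372)) tin (array([ 0.45954674,  0.08109084, -0.54576925]), np.float64(9.17125720876586), np.int64(783)) rel [-0.25270249  0.06656008 -0.31282871]
bowl side 1 [0.60423533 0.05543806] proj z=.048 [[244.2 178.4]]
bowl side -1 [ 0.56960939 -0.09051071] proj z=.048 [[298.1 192.3]]
cup [0.569 0.264 0.   ]
jar [0.73  0.132 0.   ]Traceback (most recent call last):
  File "<stdin>", line 12, in <module>
IndexError: list index out of range
```

```bash
python3 - <<'E'
from h import *
for c,ut,um in[('side',(213,175),(316,203))]:
    im=snapshot(c);m=camera_model(c)
    t0=ray(ut,m,.012);m0=ray(um,m,0)
    mm=matmask(im,um);tm=tinmask(im,ut)
    best=min((fit(mm,[*m0[:2],a],.124,.088,0,m) for a in(-.5,0,.5)),key=lambda r:r[1])
    bt=min((fit(tm,[*t0[:2],a],.092,.060,.024,m) for a in(-.7,-.2,.3)),key=lambda r:r[1])
    print(c,'mat',best,'tin',bt,'rel',rel(bt[0],best[0]))
m=camera_model('wrist');print({k:np.round(v,3).tolist() for k,v in m.items()})
E
```

```text
side mat (array([ 0.68928096, -0.04452212, -0.21715739]), np.float64(432.278708189158), np.int64(1482)) tin (array([ 0.45725561,  0.08050453, -0.55329873]), np.float64(21.942099192618223), np.int64(1014)) rel [-0.25351354  0.07209932 -0.33614135]
{'fx': 298.473, 'fy': 298.473, 'cx': 257.098, 'cy': 192.678, 'extrinsics': [[0.259, 0.966, -0.0, -0.65], [-0.933, 0.25, -0.26, 0.032], [-0.251, 0.067, 0.966, -0.378], [0.0, 0.0, 0.0, 1.0]]}
```

```bash
cat > goto.py <<'E'
import sys,numpy as np
from scipy.spatial.transform import Rotation as R
from plant import env
def plan(x,y,z,yaw_y):
    """tool y axis along world yaw_y (mod pi)"""
    s=env.get_state();p=np.array(s['tcp_pos']);A=R.from_rotvec(s['orientation']).as_matrix()
    cy=np.arctan2(A[1,1],A[0,1])
    d=(yaw_y-cy+np.pi/2)%np.pi-np.pi/2      # world ccw turn
    B=R.from_rotvec([0,0,d]).as_matrix()@A
    t=np.array([x,y,z])-p
    print('t',s['t'],'tcp',p.round(4),'r',np.hypot(*p[:2]).round(3),'yaw_y',cy.round(3),'tilt z',A[:,2].round(3),'gap',round(s['finger_gap'],4),'F',np.round(s['force'],1),'j7',round(s['joints'][6],2))
    print('turn about tool z deg',np.degrees(-d).round(2),'shift after turn cm',(B.T@t*100).round(2),'before turn',(A.T@t*100).round(2))
if __name__=='__main__': plan(*map(float,sys.argv[1:5]))
E
python3 - <<'E'
from h import *
import goto
t=np.array([.459,.081,-.549]);a=t[2]
x,y=t[:2]-.075*np.array([np.cos(a),np.sin(a)])
print(x,y);goto.plan(x,y,.12,a+np.pi/2)
# close crop of the chosen tin in wrist/top view
c='top';im=snapshot(c);m=camera_model(c)
k=cv2.resize(im[195:270,190:290],None,fx=5,fy=5,interpolation=cv2.INTER_CUBIC)[:,:,::-1].copy()
for q in proj(pts(t,.092,.06,.024),m): cv2.circle(k,tuple(int(v) for v in ((q-[190,195]+.5)*5)),4,(0,0,255),1)
cv2.imwrite('pics/crop1.png',k)
E
```

```text
0.3950214912795678 0.12013758324053209
t 1.45 tcp [0.1682 0.6279 0.2563] r 0.65 yaw_y 1.309 tilt z [-0.  0. -1.] gap 0.085 F [-0.6  0.3 -1.2] j7 -0.05
turn about tool z deg 16.46 shift after turn cm [-45.85 -31.48  13.62] before turn [-35.05 -43.18  13.62]
```

View pics/crop1.png

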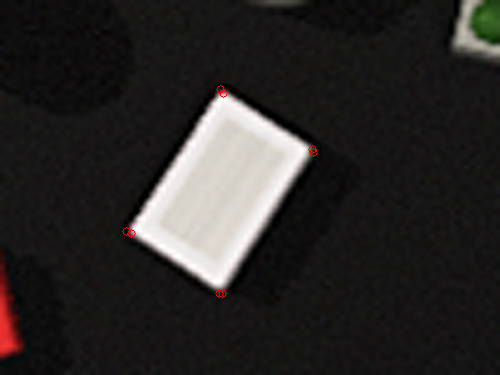

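The crop shows the plain aluminium tin with the four fitted corners right on its edges, crop pixels (222,90), (313,150), (221,293) and (129,232).

```bash
python3 -m crank '[0,0,0,8.2,-0.4, 0,0,0,8.2,-0.4, -4,-2.8,0,0,-0.4, -4,-2.8,0,0,-0.4, -4,-2.8,0,0,-0.4, -4,-2.8,0,0,-0.4, -4,-2.8,0,0,-0.4, -4,-2.8,0,0,-0.4, -4,-2.8,0,0,-0.4, -4,-2.8,0,0,-0.4]' 30; python3 goto.py .395 .120 .12 1.022
```

```text
t: 2.75
tcp_pos: [0.3253, 0.2685, 0.2566]
orientation: [0.85, 3.024, 0.002]
force: [0.5, -0.1, -0.1]
finger_gap: 0.0253
grip_force: 0.0
t 2.75 tcp [0.3253 0.2685 0.2566] r 0.422 yaw_y 1.023 tilt z [ 0.001  0.001 -1.   ] gap 0.0253 F [ 0.5 -0.1 -0.1] j7 0.21
turn about tool z deg 0.04 shift after turn cm [-13.69  -9.05  13.65] before turn [-13.69  -9.06  13.65]
```

```bash
python3 -m crank '[-4,-2.5,0,0,-0.4, -4,-2.5,0,0,-0.4, -4,-2.5,2,0,-0.4, -1.7,-1.55,4,0,-0.4, 0,0,4,0,-0.4, 0,0,4,0,-0.4, 0,0,4,0,-0.4, 0,0,3,0,-0.4, 0,0,1.7,0,-0.4, 0,0,0,0,-0.4]'; python3 goto.py .395 .120 .028 1.022
```

```text
t: 4.0
tcp_pos: [0.3936, 0.1209, 0.0284]
orientation: [-0.849, -3.023, 0.003]
force: [0.5, 0.1, 0.9]
finger_gap: 0.0259
grip_force: 0.0
t 4.0 tcp [0.3936 0.1209 0.0284] r 0.412 yaw_y 1.023 tilt z [-0.002 -0.002 -1.   ] gap 0.0259 F [0.5 0.1 0.9] j7 0.92
turn about tool z deg 0.05 shift after turn cm [-0.16 -0.    0.04] before turn [-0.16 -0.    0.04]
```

```bash
python3 - <<'E'
from h import *
im=snapshot('side');cv2.imwrite('pics/side2.png',cv2.resize(im[80:260,120:340],None,fx=3,fy=3,interpolation=2)[:,:,::-1])
E
```

```text
(no output)
```

View pics/side2.png

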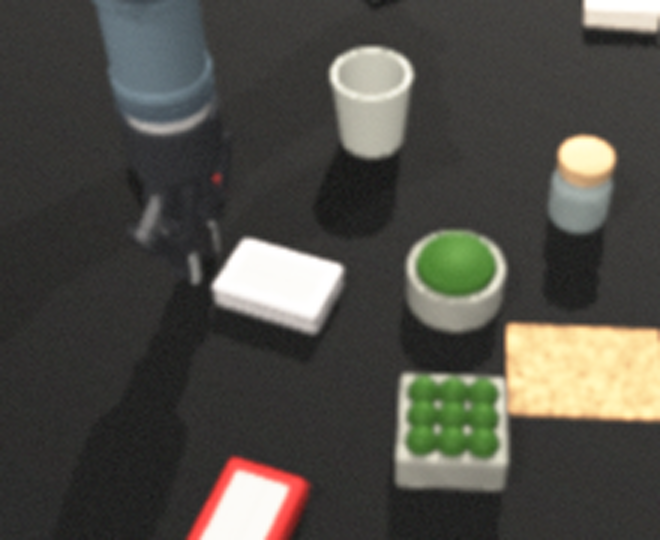

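Fingers stand behind the tin's rear edge at (205,260), with the tin undisturbed. Now a straight push of about 30 mm.

```bash
python3 -m crank '[-0.8,0,0,0,-0.4, -0.7,0,0,0,-0.4, -0.4,0,0,0,-0.4, -0.4,0,0,0,-0.4, -0.5,0,0,0,-0.4, -0.5,0,0,0,-0.4, -0.5,0,0,0,-0.4, -0.5,0,0,0,-0.4, -0.5,0,0,0,-0.4, 0,0,0,0,-0.4]'
cat > look.py <<'E'
from h import *
M=np.array([.690,-.0425,-.231])
def tin(cams=('top','side')):
    out=[]
    for c in cams:
        im=snapshot(c);m=camera_model(c);q=[d for d in find_in('tin',c) if d['score']>.3]
        def ok(d):
            u,v=map(int,d['rect'][:2]);return d
        best=None
        for d in q:
            u,v,w,h=d['rect'];cr=im[int(v-h/2):int(v+h/2)+1,int(u-w/2):int(u+w/2)+1]
            hsv=cv2.cvtColor(cr,cv2.COLOR_RGB2HSV);red=((hsv[...,1]>150)&(hsv[...,2]>80)).mean()
            if red<.1: best=d;break
        if best is None: print(c,'no tin');continue
        u=best['rect'][:2];t0=ray(u,m,.012);tm=tinmask(im,u)
        r=min((fit(tm,[*t0[:2],a],.092,.06,.024,m) for a in(-.55,-.25,.05)),key=lambda r:r[1])
        print(c,'score',round(best['score'],2),'world',r[0].round(4),'res',round(r[1],1),'/',r[2],'rel',rel(r[0],M).round(4));out.append(r[0])
    return out
if __name__=='__main__': tin()
E
python3 look.py; python3 goto.py .395 .120 .028 1.022
```

```text
t: 5.3
tcp_pos: [0.4364, 0.0957, 0.0294]
orientation: [0.851, 3.022, 0.0]
force: [-0.9, 0.2, 0.5]
finger_gap: 0.0259
grip_force: 0.0
top score 0.7 world [ 0.4909  0.0352 -0.1696] res 986.9 / 240 rel [-0.2116  0.03    0.0614]
side score 0.6 world [ 0.4822  0.0646 -0.5394] res 51.7 / 1053 rel [-0.2268  0.0567 -0.3084]
t 5.5 tcp [0.4357 0.0963 0.0293] r 0.446 yaw_y 1.023 tilt z [ 0.001 -0.    -1.   ] gap 0.0258 F [ 0.4 -0.   0.3] j7 1.02
turn about tool z deg 0.04 shift after turn cm [ 4.71 -0.1   0.13] before turn [ 4.71 -0.09  0.13]
```

```bash
python3 goto.py .508 .121 .12 -.545; python3 -m crank '[1,0,0,0,-0.4, 1.5,0,-2,0,-0.4, 0,0,-4,0,-0.2, 0,0,-4,0,0, 0,0,0,-9,0, 0,0,0,-9,0, 0,0,0,-9,0, 0,0,0,-9,0, 0,0,0,-9,0, 0,0,0,-9,0]'; python3 goto.py .508 .121 .028 -.545
```

```text
t 5.5 tcp [0.4357 0.0963 0.0293] r 0.446 yaw_y 1.023 tilt z [ 0.001 -0.    -1.   ] gap 0.0258 F [ 0.4 -0.   0.3] j7 1.02
turn about tool z deg 89.82 shift after turn cm [ 5.86  4.91 -9.07] before turn [-4.89  5.88 -9.06]
t: 6.75
tcp_pos: [0.4131, 0.1097, 0.129]
orientation: [0.625, -3.078, -0.0]
force: [-1.0, 0.2, -0.1]
finger_gap: 0.0426
grip_force: 0.0
t 6.75 tcp [0.4131 0.1097 0.129 ] r 0.427 yaw_y 1.971 tilt z [-0.001  0.    -1.   ] gap 0.0426 F [-1.   0.2 -0.1] j7 1.71
turn about tool z deg -35.83 shift after turn cm [-5.9  -7.53 10.1 ] before turn [-9.19 -2.66 10.1 ]
```

```bash
python3 -m crank '[0,0,0,-9,0, 0,0,0,-9,0, 0,0,0,-9,0, 0,0,0,-8.8,0, -3,-3.8,0,0,0, -2.9,-3.7,0,0,0, 0,0,4,0,0, 0,0,3.5,0,0, 0,0,2.5,0,0, 0,0,0,0,0]'; python3 goto.py .508 .121 .028 -.545;python3 look.py
```

```text
t: 8.0
tcp_pos: [0.5059, 0.1201, 0.0272]
orientation: [1.531, -2.737, -0.002]
force: [0.4, 0.4, 0.6]
finger_gap: 0.0426
grip_force: 0.0
t 8.0 tcp [0.5059 0.1201 0.0272] r 0.52 yaw_y 2.591 tilt z [-0.006 -0.002 -1.   ] gap 0.0426 F [0.4 0.4 0.6] j7 2.52
turn about tool z deg -0.33 shift after turn cm [-0.18 -0.13 -0.08] before turn [-0.18 -0.13 -0.08]
top score 0.67 world [ 0.484   0.0645 -0.5514] res 11.8 / 760 rel [-0.225   0.057  -0.3204]
side score 0.74 world [ 0.4818  0.0643 -0.5481] res 24.2 / 1026 rel [-0.2271  0.0563 -0.3171]
```

```bash
python3 -m crank '[0,0,-3.5,0,0, 0,0,-3,0,0, 0,0,0,10,0, 0,0,0,10,0, 0,0,0,10,0, 0,0,0,10,0, 0,0,0,10,0, 0,0,0,10,0, 0,0,0,10,0, 0,0,0,10,0]';python3 -m crank '[0,0,0,10,0, 0,0,0,10,0, 0,0,0,10,0, 0,0,0,10,0, 0,0,0,10,0, 0,0,0,10,0, 0,0,0,10,0, 0,0,0,10,0, 0,0,0,10,0, 0,0,0,9.5,0]'; python3 goto.py .506 .120 .028 -.55
```

```text
t: 9.45
tcp_pos: [0.5096, 0.1209, 0.0957]
orientation: [0.597, 3.083, 0.004]
force: [0.9, -0.1, -0.4]
finger_gap: 0.0422
grip_force: 0.0
t: 10.7
tcp_pos: [0.5094, 0.1213, 0.0954]
orientation: [-2.738, -1.538, -0.004]
force: [0.2, -0.5, 0.3]
finger_gap: 0.0427
grip_force: 0.0
t 10.7 tcp [0.5094 0.1213 0.0954] r 0.524 yaw_y -0.547 tilt z [ 0.001  0.003 -1.   ] gap 0.0427 F [ 0.2 -0.5  0.3] j7 -0.21
turn about tool z deg 0.15 shift after turn cm [-0.31 -0.22  6.74] before turn [-0.31 -0.22  6.74]
```

```bash
python3 -m crank '[-0.3,-0.1,3,0,0, 0,-0.1,2.7,0,0, 0,0,1,0,0, -0.6,0,0,0,0, -0.5,0,0,0,0, -0.3,0,0,0,0, -0.3,0,0,0,0, -0.5,0,0,-1.5,0, -0.5,0,0,-1.5,0, -0.5,0,0,-1.5,0]';python3 -m crank '[-0.6,0,0,-1.8,0, -0.6,0,0,-1.8,0, -0.6,0,0,-1.8,0, -0.5,0,0,-1.8,0, -0.5,0,0,-1.8,0, -0.5,0,0,-1.8,0, -0.5,0,0,-1.8,0, 0,0,0,0,0, 0,0,0,0,0, 0,0,0,0,0]'; python3 goto.py .506 .120 .028 -.231;python3 look.py
```

```text
t: 11.95
tcp_pos: [0.4897, 0.0914, 0.0275]
orientation: [-2.671, -1.654, -0.001]
force: [0.4, 2.2, 1.5]
finger_gap: 0.0426
grip_force: 0.9
t: 13.2
tcp_pos: [0.4755, 0.0556, 0.0272]
orientation: [2.475, 1.934, -0.001]
force: [0.4, -1.2, 0.1]
finger_gap: 0.0425
grip_force: 0.0
t 13.2 tcp [0.4755 0.0556 0.0272] r 0.479 yaw_y -0.244 tilt z [-0.    -0.001 -1.   ] gap 0.0425 F [ 0.4 -1.2  0.1] j7 0.25
turn about tool z deg -0.76 shift after turn cm [ 6.96  1.5  -0.09] before turn [ 6.98  1.41 -0.09]
top score 0.93 world [ 0.4734  0.0111 -0.2548] res 273.2 / 478 rel [-0.2231  0.0026 -0.0238]
side score 0.84 world [ 0.4731  0.0134 -0.2487] res 89.2 / 1158 rel [-0.2239  0.0047 -0.0177]
```

```bash
python3 -m crank '[1,0,0,0,0, 1.5,0,0,0,0, 3,0,-2,0,0, 4,0,-3,0,0, 4,0,-3,0,0, 4,0,0,0,0, 0,0,0,0,0, 0,0,0,0,0, 0,0,0,0,0, 0,0,0,0,0]'; python3 look.py
cat > gap.py <<'E'
from h import *
from look import M
def bowl(im,uv):
    hsv=cv2.cvtColor(im,cv2.COLOR_RGB2HSV);h,s,v=[hsv[...,i].astype(int) for i in range(3)]
    k=((v>55)&((s<70)|((h>40)&(h<80)))).astype(np.uint8)
    return comp(k,uv)
R=np.array([[np.cos(M[2]),-np.sin(M[2])],[np.sin(M[2]),np.cos(M[2])]])
for c in('top','side'):
    im=snapshot(c);m=camera_model(c)
    w=M[:2]+R@np.array([-.106,-.075]);uv=proj([*w,.024],m)[0]
    k=bowl(im,uv);r=fit(k,[*w,M[2]],.08,.08,.047,m);print(c,'square',r,rel(r[0],M).round(4))
    w=M[:2]+R@np.array([-.106,.075]);uv=proj([*w,.024],m)[0];k=bowl(im,uv)
    a=np.linspace(0,2*np.pi,60)
    def sr(q):
        P=np.vstack([np.c_[q[0]+.04*np.cos(a),q[1]+.04*np.sin(a),0*a+z] for z in(0,.048)])
        h=cv2.convexHull(proj(P,m).astype(np.float32));g=np.zeros((k.shape[0]*S,k.shape[1]*S),np.uint8)
        cv2.fillPoly(g,[np.round(((h+.5)*S-.5)*16).astype(np.int32)],255,shift=4);return ((cv2.resize(g,k.shape[::-1],interpolation=cv2.INTER_AREA)/255.-k)**2).sum()
    o=minimize(lambda q:sr(q/100),w*100,method='Nelder-Mead',options=dict(initial_simplex=np.array([w*100,w*100+[.6,0],w*100+[0,.6]])))
    print(c,'round',o.x/100,o.fun,k.sum(),rel(np.r_[o.x/100,0],M).round(4)[:2])
E
python3 gap.py
```

```text
t: 14.65
tcp_pos: [0.5176, 0.2244, 0.1071]
orientation: [-2.478, -1.931, 0.001]
force: [-0.1, -0.0, 0.1]
finger_gap: 0.0425
grip_force: 0.0
top score 0.85 world [ 0.4747  0.0136 -0.2459] res 12.3 / 768 rel [-0.2224  0.0053 -0.0149]
side score 0.66 world [ 0.4737  0.0133 -0.2486] res 26.1 / 1090 rel [-0.2233  0.0048 -0.0176]
top square (array([ 0.56846575, -0.09066997, -0.21973107]), np.float64(155.41304113802383), np.int64(795)) [-0.1073 -0.0747  0.0113]
top round [0.60289223 0.05509302] 52.515878508266056 693 [-0.1071  0.0751]
side square (array([ 1.2803603 ,  1.12940294, -1.7347037 ]), np.float64(557.0), np.int64(557)) [ 0.3064  1.2759 -1.5037]
side round [-0.52959121  0.99807744] 143.0 143 [-1.4254  0.7337]
```

```bash
python3 goto.py .4804 .0717 .028 -.231
```

```text
t 14.95 tcp [0.5179 0.2254 0.1073] r 0.565 yaw_y -0.245 tilt z [-0.  0. -1.] gap 0.0426 F [ 0.4  0.5 -0.6] j7 -0.14
turn about tool z deg -0.79 shift after turn cm [-15.82  -0.13   7.93] before turn [-15.82   0.09   7.93]
```

```bash
python3 -m crank '[-5,0,0,-0.8,0, -5,0,0,0,0, -4,0,0,0,0, -1.8,0,3,0,0, 0,0,3,0,0, 0,0,1.9,0,0, 0,0,0,0,0, 0,0,0,0,0, 0,0,0,0,0, 0,0,0,0,0]';python3 goto.py .4755 .0503 .028 -.231
```

```text
t: 16.2
tcp_pos: [0.4817, 0.0723, 0.0289]
orientation: [2.461, 1.952, 0.002]
force: [0.1, 0.2, -0.3]
finger_gap: 0.0425
grip_force: 0.0
t 16.2 tcp [0.4817 0.0723 0.0289] r 0.487 yaw_y -0.23 tilt z [ 0.001  0.001 -1.   ] gap 0.0425 F [ 0.1  0.2 -0.3] j7 0.23
turn about tool z deg 0.05 shift after turn cm [-2.28 -0.1   0.09] before turn [-2.28 -0.1   0.09]
```

```bash
python3 -m crank '[-0.6,0,0,0,0, -0.5,0,0,0,0, -0.4,0,0,0,0, -0.3,0,0,0,0, -0.3,0,0,0,0, -0.2,0,0,0,0, 0,0,0,0,0, 0.8,0,0,0,0, 1.5,0,-1,0,0, 1,0,-5,0,0]';python3 -m crank '[0,0,-3,0,-0.4, 0,0,0,-9,-0.4, 0,0,0,-9,-0.4, 0,0,0,-9,-0.4, 0,0,0,-9,-0.4, 0,0,0,-9,-0.4, 0,0,0,-9,-0.4, 0,0,0,-9,-0.4, 0,0,0,-9,-0.4, 0,0,0,-9,-0.4]';python3 goto.py .398 .0262 .028 1.340;python3 goto.py .398 .0262 .028 1.340
```

```text
t: 17.45
tcp_pos: [0.4813, 0.0828, 0.087]
orientation: [-2.459, -1.953, 0.009]
force: [0.3, 2.4, 0.8]
finger_gap: 0.043
grip_force: 0.0
t: 18.7
tcp_pos: [0.4834, 0.0821, 0.1182]
orientation: [0.596, 3.084, -0.0]
force: [-0.5, 0.2, 0.9]
finger_gap: 0.0256
grip_force: 0.0
t 18.7 tcp [0.4834 0.0821 0.1182] r 0.49 yaw_y 1.189 tilt z [-0. -0. -1.] gap 0.0256 F [-0.5  0.2  0.9] j7 1.25
turn about tool z deg -8.66 shift after turn cm [ 7.03 -7.39  9.03] before turn [ 5.84 -8.37  9.03]
t 18.7 tcp [0.4834 0.0821 0.1182] r 0.49 yaw_y 1.189 tilt z [-0. -0. -1.] gap 0.0256 F [-0.5  0.2  0.9] j7 1.25
turn about tool z deg -8.66 shift after turn cm [ 7.03 -7.39  9.03] before turn [ 5.84 -8.37  9.03]
```

```bash
python3 -m crank '[0,0,0,-8.7,-0.4, 4,-3.5,0,0,-0.4, 3,-3.9,0,0,-0.4, 0,0,0,0,-0.4, 0,0,4,0,-0.4, 0,0,3,0,-0.4, 0,0,2,0,-0.4, 0,0,0,0,-0.4, 0,0,0,0,-0.4, 0,0,0,0,-0.4]';python3 goto.py .398 .0262 .028 1.340;python3 look.py
```

```text
t: 19.95
tcp_pos: [0.3992, 0.0266, 0.0291]
orientation: [0.369, 3.118, 0.002]
force: [0.3, -0.4, -0.6]
finger_gap: 0.0256
grip_force: 0.0
t 19.95 tcp [0.3992 0.0266 0.0291] r 0.4 yaw_y 1.335 tilt z [ 0.002  0.001 -1.   ] gap 0.0256 F [ 0.3 -0.4 -0.6] j7 1.62
turn about tool z deg -0.26 shift after turn cm [ 0.11 -0.06  0.11] before turn [ 0.11 -0.06  0.11]
top score 0.56 world [ 4.842e-01 -4.000e-04 -4.690e-02] res 1049.9 / 301 rel [-0.21   -0.0062  0.1841]
side score 0.75 world [ 0.4731  0.009  -0.2413] res 33.8 / 1107 rel [-0.2229  0.0005 -0.0103]
```

```bash
python3 -m crank '[-0.8,0,0,-0.3,-0.4, -0.6,0,0,0,-0.4, -0.3,0,0,0,-0.4, -0.3,0,0,0,-0.4, -0.6,0,0,0,-0.4, -0.7,0,0,0,-0.4, -0.7,0,0,0,-0.4, -0.7,0,0,0,-0.4, -0.7,0,0,0,-0.4, 0,0,0,0,-0.4]';python3 goto.py .690 -.0425 .028 1.340;python3 look.py
```

```text
t: 21.4
tcp_pos: [0.452, 0.0135, 0.0285]
orientation: [0.361, 3.119, -0.0]
force: [0.3, -0.0, 0.1]
finger_gap: 0.0257
grip_force: 0.0
t 21.4 tcp [0.452  0.0135 0.0285] r 0.452 yaw_y 1.34 tilt z [ 0.002 -0.    -1.   ] gap 0.0257 F [ 0.3 -0.   0.1] j7 1.68
turn about tool z deg 0.01 shift after turn cm [-2.445e+01 -1.000e-02  1.000e-01] before turn [-2.445e+01 -1.000e-02  1.000e-01]
top score 0.8 world [ 0.5772 -0.0804 -0.2272] res 642.5 / 302 rel [-0.1011 -0.0627  0.0038]
side score 0.94 world [ 0.5071  0.0012 -0.2271] res 1315.9 / 2383 rel [-0.188   0.0006  0.0039]
```

```bash
python3 -m crank '[-0.4,0,0,0,-0.4, -0.7,0,0,0,-0.4, -0.8,0,0,0,-0.4, -0.8,0,0,0,-0.4, -0.8,0,0,0,-0.4, -0.8,0,0,0,-0.4, -0.8,0,0,0,-0.4, -0.8,0,0,0,-0.4, -0.7,0,0,0,-0.4, -0.5,0,0,0,-0.4]';python3 goto.py .690 -.0425 .028 1.340
python3 - <<'E'
from h import *
im=snapshot('side');cv2.imwrite('pics/side3.png',cv2.resize(im[100:280,180:400],None,fx=3,fy=3,interpolation=2)[:,:,::-1])
E
```

```text
t: 22.85
tcp_pos: [0.5202, -0.0026, 0.0283]
orientation: [-0.361, -3.121, 0.0]
force: [-1.3, -0.1, 1.0]
finger_gap: 0.0256
grip_force: 1.0
t 22.85 tcp [ 0.5202 -0.0026  0.0283] r 0.52 yaw_y 1.34 tilt z [-0.  0. -1.] gap 0.0256 F [-1.3 -0.1  1. ] j7 1.73
turn about tool z deg 0.03 shift after turn cm [-17.44  -0.     0.03] before turn [-1.744e+01 -1.000e-02  3.000e-02]
```

View pics/side3.png

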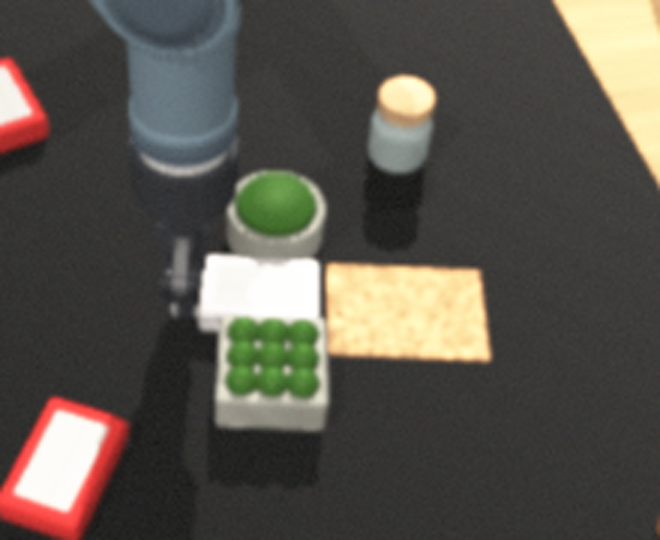

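The tin lies in the gap, crop pixel (262,290), between the round bowl (277,210) and the square bowl (272,370). It is in line with the mat and touches neither bowl.

```bash
python3 -m crank '[-0.5,0,0,0,-0.4, -0.8,0,0,0,-0.4, -0.8,0,0,0,-0.4, -0.8,0,0,0,-0.4, -0.8,0,0,0,-0.4, -0.8,0,0,0,-0.4, -0.8,0,0,0,-0.4, -0.8,0,0,0,-0.4, -0.7,0,0,0,-0.4, -0.4,0,0,0,-0.4]';python3 goto.py .690 -.0425 .028 1.340;python3 look.py
```

```text
t: 24.15
tcp_pos: [0.5905, -0.019, 0.0283]
orientation: [0.361, 3.12, -0.0]
force: [-1.5, 1.1, 2.2]
finger_gap: 0.026
grip_force: 1.0
t 24.15 tcp [ 0.5905 -0.019   0.0283] r 0.591 yaw_y 1.34 tilt z [ 0. -0. -1.] gap 0.026 F [-1.5  1.1  2.2] j7 1.75
turn about tool z deg 0.03 shift after turn cm [-1.023e+01 -1.000e-02  3.000e-02] before turn [-1.023e+01 -1.000e-02  3.000e-02]
top no tin
side score 0.77 world [ 0.646  -0.0298 -0.234 ] res 940.2 / 1890 rel [-0.0457  0.0023 -0.003 ]
```

Remaining: 10.2 − 5.7 = 4.5 cm.

```bash
python3 -m crank '[-0.4,0,0,0,-0.4, -0.6,0,0,0,-0.4, -0.6,0,0,0,-0.4, -0.6,0,0,0,-0.4, -0.6,0,0,0,-0.4, -0.6,0,0,0,-0.4, -0.5,0,0,0,-0.4, -0.4,0,0,0,-0.4, -0.2,0,0,0,-0.4, 0,0,0,0,-0.4]';python3 goto.py .690 -.0425 .028 1.340;python3 -m crank '[1,0,0,0,-0.4, 1,0,0,0,-0.4, 0,0,-3,0,-0.4, 0,0,-4,0,-0.4, 0,0,-4,0,-0.4, 4,0,-2,0,-0.4, 4,0,0,0,-0.4, 4,0,0,0,-0.4, 4,0,0,0,-0.4, 4,0,0,0,-0.4]';python3 look.py
python3 - <<'E'
from h import *
im=snapshot('top');cv2.imwrite('pics/top4.png',cv2.resize(im[90:330,120:420],None,fx=2.2,fy=2.2,interpolation=2)[:,:,::-1])
E
```

```text
t: 25.6
tcp_pos: [0.634, -0.0293, 0.0284]
orientation: [0.361, 3.12, -0.0]
force: [-1.0, 0.2, 0.4]
finger_gap: 0.0258
grip_force: 0.1
t 25.6 tcp [ 0.634  -0.0293  0.0284] r 0.635 yaw_y 1.34 tilt z [ 0.001 -0.    -1.   ] gap 0.0258 F [-1.   0.2  0.4] j7 1.75
turn about tool z deg 0.02 shift after turn cm [-5.75 -0.01  0.04] before turn [-5.75 -0.01  0.04]
t: 26.85
tcp_pos: [0.4173, 0.0214, 0.1577]
orientation: [-0.361, -3.12, -0.001]
force: [-0.1, 0.7, 0.5]
finger_gap: 0.0259
grip_force: 0.0
top score 0.58 world [ 0.6897 -0.0415 -0.2259] res 23.2 / 713 rel [-0.0005  0.0009  0.0051]
side score 0.56 world [ 0.6889 -0.04   -0.2308] res 15.5 / 1078 rel [-0.0016  0.0022  0.0002]
```

View pics/top4.png

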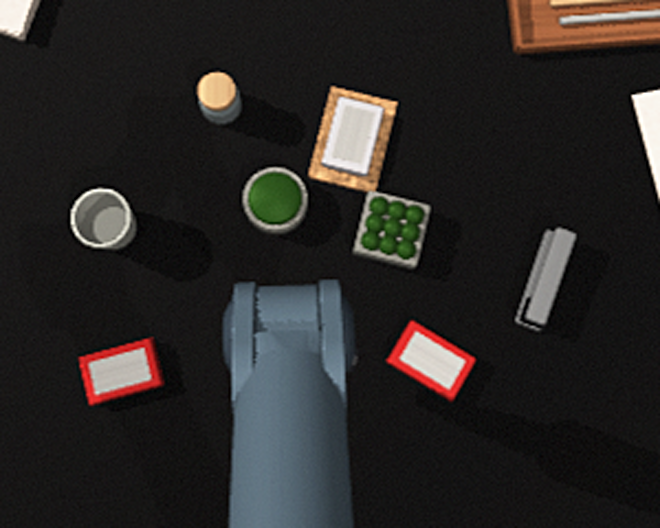

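The tin lies centred on the mat, crop pixel (352,135), with cork showing all round. The cup (103,218), jar (218,97) and stapler (547,279) are where they were, and the arm is clear.

```bash
python3 -c "
from plant import env
print(env.job_done())"
```

```text
the job is handed in; nothing more can be done
None
```

I pushed the tin flat through the gap and handed the job in about 27 s into the 58 s limit; both cameras put it within about 3 mm of the mat's centre and square to it, with the cup, jar and stapler where they stood in the last picture and the arm clear, but the hand-in returned no verdict.

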